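Bore probe through a clamped pump housing

ROBOT

A 6-joint arm with a two-finger parallel gripper is mounted at the origin on the work surface. World frame = base frame: x ahead of the robot, y to its left, z up, the work surface at z = 0. Lengths are in m, angles in rad, forces in N, time in s.
With the tool pointing down it reaches from about 0.425 to 0.95 m from the base axis. Payload 3.5 kg.
Tool frame: the origin (TCP) lies at the very end of the fingers, on their centre line; the grasp point (between the pads) lies 19 mm behind it; z points along the fingers, y is the line along which they close (so a half turn about z gives the same grasp; the last joint's range is limited). The gripper opens to 85 mm and grips with 20 to 120 N. Pads are 22 mm wide; open, the fingers measure 114 mm over their backs; the gripper's body (76 mm by 85 mm) begins 54 mm behind the grasp point. The pads swing forward as they close: fully open they stand 13 mm farther back than shut.
Start: joints at [0.962, 0.286, 1.577, -0, 1.279, -0.15], TCP at [0.299, 0.605, 0.231] pointing down, gripper open.
Joint ranges: [-2.77, 2.77], [-0.9, 2.22], [0.21, 2.48], [-1.53, 4.67], [0.24, 2.81], [-2.84, 2.84]. Speed limits (rad/s): [2.79, 2.79, 3.14, 3.14, 3.14, 3.14].

INTERFACE

Orientations are given as a unit quaternion [x, y, z, w].
In Python, from plant import ctrl, optics, sign_off gives the robot as it stands.
- The arm moves only by the shell command python3 -m creep 'ROWS' [FORCE]. ROWS is JSON, a list of rows, each an object of numbers: "x", "y", "z": the shift along the tool's x, y, z in mm; "rx", "ry", "rz": the turn, a rotation vector about the tool's x, y, z in degrees; "grip": the opening, from 0 (shut) to 1 (fully open). In form: [{"x": .., "y": .., "z": .., "rx": .., "ry": .., "rz": .., "grip": ..}, ...]. A call has exactly 10 rows; each row shifts and turns the commanded pose from where the row before left it, along the tool's axes as they then stand; what a row does not reach is not made up. A row lasts 1/12 s, in which the tool goes at most 41.7 mm and 7.16 degrees, less where a joint would pass 70% of its speed; a pose out of reach is approached as far as the arm can. A call with a gripper value outside its range is refused whole. The fingers move at their own pace and stop on an object; FORCE is the grip in N (left out, the last holds). Time passes only in rows, so rows that do not move let the fingers close, or fill a call up. It gives the time, the measured TCP pose, the force, the opening and the grip force at its end, in the units of the state.
- ctrl.get_state(): the state, without advancing time (a new reading comes with each control period).
- optics.read_camera(name): name is "side" or "top" or "wrist"; returns a dict with "color" (384x512x3 uint8, blue, green, red), "K" (3x3 intrinsics, pixels), "D" ([k1, k2, p1, p2, k3] as OpenCV has them; the pictures are not rectified), "R" (3x3) and "t" (3): a world point X has camera coordinates R X + t. Camera axes: x right, y down, z forward; pixel columns grow to the right and rows downward; lengths in m; the calibration is good to about 2 mm. A picture is of the moment at which its call begins. There is no depth.
- sign_off(): hands the job in; it is judged then, once.
The state is a dict: "time": time; "qpos": joint angles; "dq": joint speeds; "joint_efforts": joint torques, N m; "eef_pos": TCP position; "tcp_rot": TCP orientation; "contact_force": force on the tool from outside, world axes, zero at the start; "wrist_torque": the same for the moment, N m; "opening": opening from 0.0 (shut) to 1.0 (fully open); "finger_force": force on a finger pad.
Only numpy, scipy, OpenCV 4.12 (cv2) and the standard library are available. Lean on these libraries where they do the work, as an engineer would, in place of code of your own. Each camera call takes 0.05 s, during which the arm holds its last target. There are 200 camera calls.

TASK

Swing the dark steel cover on the clamped pump housing about a quarter turn aside so that its bore is open, then take the bore probe (the round-handled one with the long slim stem) out of the rack and lower its stem upright down the middle of the bore, without the probe ever touching the housing, vise or cover, until the tip stands about 20 mm out below the underside of the housing. Finish while holding it there: keep the probe in the gripper, still, upright and centred in the bore, with nothing else carrying it. Leave the other tools and loose things where they are.

Things in the scene. Friction and masses are not known exactly. Their poses are not given: they have to be found in the camera images.
- bore_mouth (a point): centre of the bore's upper edge, on the top face of the aluminium housing block, 100 mm above the bench. The bore is a vertical through hole, 22 mm diameter, 40 mm long, 35 mm from the block's -y end and midway between the jaws; below it the vise is open down to the bench. Axes as housing
- bore_exit (a point): centre of the bore's lower edge, on the underside of the housing, 60 mm above the bench, straight below bore_mouth; same axes
- pivot (a point): point on the cover's vertical pivot, level with the cover's upper face, 107 mm above the bench; 55 mm from the bore axis along the housing's +y. The cover is a flat dark steel arm 5 mm thick and 22 mm wide, 2 mm above the housing, that ends in a disc of 36 mm diameter centred 55 mm from the pivot
- cover (a joint): swing of the cover about its vertical pivot, rad: 0 with its disc centred over the bore, growing counter-clockwise seen from above (the disc moves from the housing's -y side of the pivot towards the housing's +x) to a stop at 2.0; it starts between 0 and 0.3 and stays where it is left (about 1 N at the knob moves it)
- cover_knob (a point): centre (half-way up) of the cover's upright black round knob, 14 mm diameter, 34 mm tall, from 107 to 141 mm above the bench, on the middle of the disc, 55 mm from the pivot; turns with the cover
- probe_grip (a point): centre (half-way up) of the probe's handle: round, flat-topped, grey with thin dark rings, 24 mm diameter, 60 mm long; below it, on the same axis, a straight steel stem 9 mm diameter, 120 mm long. z points up along the probe. The tip is 150 mm below this point, the underside of the handle 30 mm below it. About 0.13 kg
- probe_tip (a point): centre of the lower end of the probe's stem; z points up along the probe
- rack: plywood tool rack fixed on the right half of the bench, 90 mm (x) x 230 mm (y), origin at the centre of its underside. Its top plate, 12 mm thick, top 140 mm above the bench, has three 14 mm holes along y, at -70, 0 and +70 mm; in each hangs a tool by the underside of its handle, stem down. Which tool is in which hole varies
- punch: a tool in the rack, to be left alone: square flat-topped steel handle 27 x 27 mm, 30 mm tall, on a thick stem 70 mm long; origin at the lower end of its stem, z up; handle top 170 mm above the bench
- awl: a tool in the rack, to be left alone: wooden ball handle 30 mm diameter on a brass ferrule, thin stem 80 mm long; origin at the lower end of its stem, z up; ball top 173 mm above the bench
- socket: steel wrench socket, bystander between rack and vise: upright cylinder 30 mm diameter, 55 mm tall, origin at the centre of its underside
- bearing: steel bearing ring, bystander lying flat at the near left, 62 mm outside diameter, 30 mm hole, 18 mm tall, origin at the centre of its underside
- wrench: steel spanner, bystander lying flat, 200 mm long along its x, on the far part of the bench
- can: grey spray can, bystander standing at the left, 64 mm diameter, 190 mm tall, origin at the centre of its underside
- boltbin: open grey plastic bin with bolts, bystander at the left, 90 x 100 mm, 50 mm tall, origin at the centre of its underside
- probe: the whole probe; origin at the lower end of its stem, z up along it towards the handle (sizes under probe_grip)
- housing: low dark machine vise (fixed, left half of the bench) gripping a level aluminium block, the housing: 70 (x) x 120 (y) mm, 40 mm thick, 60 to 100 mm above the bench, jaw tops at 85 mm. Origin on the bench under the middle of the block; x across the jaws, y along the block, z up. Bore axis at y -25 mm, pivot at y +30 mm. Vise spans x -160 to +110, y -80 to +80 mm

How it is judged:
By the outcome, as a careful person would: the job done as asked, in the order asked, and still so for the second after the job is handed in, while the arm keeps its last pose, push and grip.
It also fails if it takes over 64 s, if anything falls off the work surface, if the arm or the gripper's body presses on something with over 40 N, if the wrist force passes 120 N, or if a joint passes its speed limit or range.

## Working session

There is one attempt and no reset: what is moved stays moved. The work goes in short steps, Python scripts to look and compute and a shell command to move; the robot and the scene stay as the last step left them, time stands still between calls to the robot, and variables do not carry over. Pictures are saved under pics/ and viewed, at most 10 in all, crops included, and the job is handed in when it is done.

```bash
mkdir -p pics; ls; cat > h.py <<'E'
import numpy as np, cv2, json
from plant import ctrl, optics, sign_off
from scipy.spatial.transform import Rotation as Ro
def snap(n,f):
    c=optics.read_camera(n); cv2.imwrite(f,c["color"])
    np.savez(f[:-4]+'.npz',**{k:np.array(c[k]) for k in "KDRt"}); return c
def ray(c,u,v):
    p=cv2.undistortPoints(np.array([[[u,v]]],float),np.array(c["K"]),np.array(c["D"]))[0,0]
    R=np.array(c["R"]);t=np.array(c["t"]).ravel()
    return -R.T@t, R.T@np.array([p[0],p[1],1])
def at(c,u,v,z):
    o,d=ray(c,u,v); return o+d*(z-o[2])/d[2]
def proj(c,X):
    return cv2.projectPoints(np.atleast_2d(np.array(X,float)),cv2.Rodrigues(np.array(c["R"]))[0],np.array(c["t"]).ravel(),np.array(c["K"]),np.array(c["D"]))[0][:,0]
E
python3 - <<'E'
from h import *
ims=[]
for n in("top","side"):
    c=snap(n,f"pics/{n}0.png"); print(n,np.round(-np.array(c["R"]).T@np.array(c["t"]).ravel(),3))
s=ctrl.get_state();print(s["time"],s["eef_pos"],s["tcp_rot"],s["opening"])
E
```

```text
pics
top [0.312 0.041 1.396]
side [-0.161 -0.657  0.832]
0.1 [0.29854426 0.60472309 0.23005287] [ 2.27393516e-01  9.73802344e-01 -1.00511914e-03 -4.16637016e-04] 0.9995964638566993
```

View pics/top0.png

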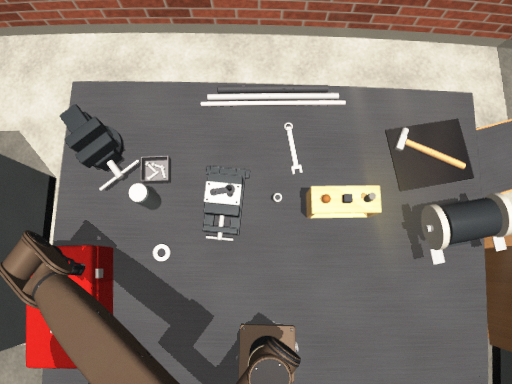

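View pics/side0.png

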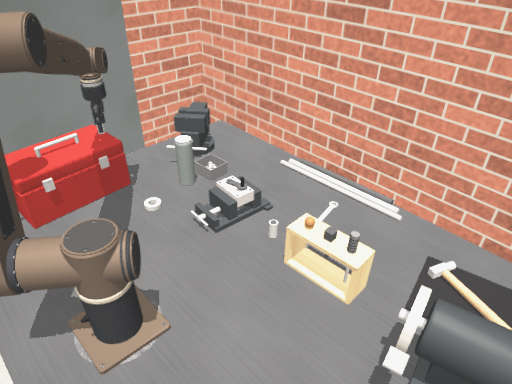

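```bash
python3 - <<'E'
import cv2,numpy as np
a=cv2.imread('pics/top0.png');b=cv2.imread('pics/side0.png')
def cr(i,x,y,w,h,s): return cv2.resize(i[y:y+h,x:x+w],None,fx=s,fy=s,interpolation=cv2.INTER_CUBIC)
A=cr(a,195,160,60,50,6.5);B=cr(a,305,175,80,50,4.8)
C=cr(b,205,165,60,50,6.5);D=cr(b,285,205,90,90,3.2)
o=np.zeros((600,800,3),np.uint8)
def put(im,x,y): im=im[:600-y,:800-x]; o[y:y+im.shape[0],x:x+im.shape[1]]=im
put(A,0,0);put(B,400,0);put(C,0,330);put(D,400,300)
cv2.imwrite('pics/crop0.png',o)
E
```

```text
(no output)
```

View pics/crop0.png

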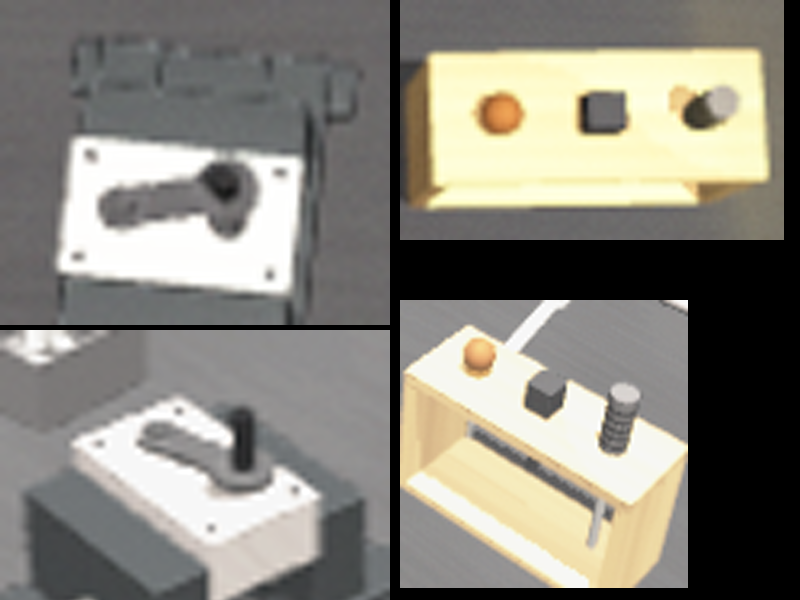

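Top crop: block corners (75,137),(305,157),(295,293),(57,270); knob about (222,180), pivot about (118,207). Rack: the probe is in the -y hole, its handle top at (722,103) and in side crop at (624,390).

```bash
python3 - <<'E'
from h import *
T=dict(np.load('pics/top0.npz'));S=dict(np.load('pics/side0.npz'))
f=lambda X,Y,ox,oy,s:((X+.5)/s-.5+ox,(Y+.5)/s-.5+oy)
A=lambda X,Y,z:at(T,*f(X,Y,195,160,6.5),z)
c=np.array([A(*p,.1) for p in((75,137),(305,157),(295,293),(57,270))])[:,:2]
tl,tr,br,bl=c
y=(tl+bl-tr-br)/2; x=(tl+tr-bl-br)/2
print('cor',c.round(4),'size',np.linalg.norm(x),np.linalg.norm(y))
yaw=np.arctan2(-y[0],y[1]); yaw2=np.arctan2(x[1],x[0]); O=c.mean(0)
print('O',O,'yaw deg',np.degrees([yaw,yaw2]))
R=np.array([[np.cos(yaw),-np.sin(yaw)],[np.sin(yaw),np.cos(yaw)]])
print('bore',O+R@[0,-.025],'pivot',O+R@[0,.03],'pivot seen',A(118,207,.107))
print('disc',A(231,200,.107),'knob top',A(222,172,.141))
kt=at(S,*f(240,411-330,205,165,6.5),.141);print('knob side',kt)
B=lambda X,Y,z:at(T,*f(X-400,Y,305,175,4.8),z)
print('probe top',B(722,103,.2),'side',at(S,*f(624-400,390-300,285,205,3.2),.2))
rc=np.array([B(*p,.14) for p in((430,52),(760,50),(768,180),(430,183))]);print('rack',rc.round(4),rc.mean(0))
print('punch',B(606,110,.17),'awl',B(501,113,.16))
s=ctrl.get_state();print(Ro.from_quat(s['tcp_rot']).as_matrix().round(3))
E
```

```text
cor [[0.5798 0.2244]
 [0.5725 0.103 ]
 [0.5004 0.1056]
 [0.5088 0.2301]] size 0.07169008437418682 0.12321013902333998
O [0.54036389 0.16577229] yaw deg [-3.6349285  -3.31684909]
bore [0.53877892 0.14082258] pivot [0.54226586 0.19571194] pivot seen [0.54179682 0.19901513 0.107     ]
disc [0.54721454 0.14032533 0.107     ] knob top [0.55531271 0.14288061 0.141     ]
knob side [0.55563494 0.14678038 0.141     ]
probe top [ 0.52515903 -0.31327489  0.2       ] side [ 0.53075743 -0.3115932   0.2       ]
rack [[ 0.5655 -0.1282  0.14  ]
 [ 0.574  -0.3587  0.14  ]
 [ 0.4831 -0.3622  0.14  ]
 [ 0.4747 -0.1288  0.14  ]] [ 0.52434202 -0.24446471  0.14      ]
punch [ 0.52342249 -0.24302592  0.17      ] awl [ 0.5210095  -0.17383302  0.16      ]
[[-0.897  0.443 -0.001]
 [ 0.443  0.897 -0.002]
 [ 0.    -0.002 -1.   ]]
```

```bash
python3 -m creep '[{"x":-29,"y":-20,"grip":0.55},{"x":-29,"y":-20},{"x":-29,"y":-20},{"x":-29,"y":-20},{"x":-29,"y":-20},{"x":-29,"y":-20},{"x":-29,"y":-20},{"x":-29,"y":-20},{"x":-29,"y":-20},{"x":-29,"y":-20}]' 30
python3 -m creep '[{"x":-29,"y":-20},{"x":-29,"y":-20},{"x":-29,"y":-20},{"x":-29,"y":-20},{"x":-29,"y":-20},{"rz":6.75},{"rz":6.75},{"rz":6.75},{"rz":6.75},{"rz":6.75}]'
python3 -m creep '[{"rz":6.75},{"rz":6.75},{"rz":6.75},{},{},{},{},{},{},{}]'
python3 - <<'E'
from h import *
c=snap("wrist","pics/w1.png"); s=ctrl.get_state();print(s["eef_pos"],Ro.from_quat(s['tcp_rot']).as_matrix().round(3),s['opening'],s['contact_force'])
print(proj(c,[[.555,.144,.141],[.5388,.1408,.1],[.542,.197,.107]]))
E
```

```text
[0.29860041 0.60478251 0.23022127] [[-0.897  0.443 -0.001]
 [ 0.443  0.897 -0.002]
 [ 0.    -0.002 -1.   ]] 0.9974075197261552 [0.70257757 0.07754181 0.75988369]
[[ 15.36392576 527.33248544]
 [ 27.75476555 481.30369934]
 [ 59.29889002 477.13173209]]$[0]: bad value
$[0]: bad value
$[0]: bad value
```

View pics/w1.png

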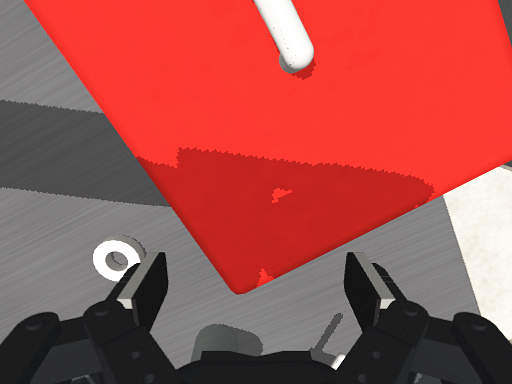

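The moves were refused ("bad value"), so this is the start view: the red toolbox, with the bearing at (118,260). The rows probably need every key.

```bash
python3 -m creep '[{"x":-29,"y":-20,"z":0,"rx":0,"ry":0,"rz":0,"grip":0.55},{"x":-29,"y":-20,"z":0,"rx":0,"ry":0,"rz":0,"grip":0.55},{"x":-29,"y":-20,"z":0,"rx":0,"ry":0,"rz":0,"grip":0.55},{"x":-29,"y":-20,"z":0,"rx":0,"ry":0,"rz":0,"grip":0.55},{"x":-29,"y":-20,"z":0,"rx":0,"ry":0,"rz":0,"grip":0.55},{"x":-29,"y":-20,"z":0,"rx":0,"ry":0,"rz":0,"grip":0.55},{"x":-29,"y":-20,"z":0,"rx":0,"ry":0,"rz":0,"grip":0.55},{"x":-29,"y":-20,"z":0,"rx":0,"ry":0,"rz":0,"grip":0.55},{"x":-29,"y":-20,"z":0,"rx":0,"ry":0,"rz":0,"grip":0.55},{"x":-29,"y":-20,"z":0,"rx":0,"ry":0,"rz":0,"grip":0.55}]' 30
```

```text
time: 0.98
eef_pos: [0.4706, 0.2958, 0.2311]
tcp_rot: [0.227, 0.974, -0.0, -0.0]
contact_force: [0.3, 0.4, 0.0]
opening: 0.549
finger_force: 0.0
```

```bash
python3 -m creep '[{"x":-29,"y":-20,"z":0,"rx":0,"ry":0,"rz":0,"grip":0.55},{"x":-29,"y":-20,"z":0,"rx":0,"ry":0,"rz":0,"grip":0.55},{"x":-29,"y":-20,"z":0,"rx":0,"ry":0,"rz":0,"grip":0.55},{"x":-29,"y":-20,"z":0,"rx":0,"ry":0,"rz":0,"grip":0.55},{"x":-29,"y":-20,"z":0,"rx":0,"ry":0,"rz":0,"grip":0.55},{"x":0,"y":0,"z":0,"rx":0,"ry":0,"rz":6.5,"grip":0.55},{"x":0,"y":0,"z":0,"rx":0,"ry":0,"rz":6.5,"grip":0.55},{"x":0,"y":0,"z":0,"rx":0,"ry":0,"rz":6.5,"grip":0.55},{"x":0,"y":0,"z":0,"rx":0,"ry":0,"rz":6.5,"grip":0.55},{"x":0,"y":0,"z":0,"rx":0,"ry":0,"rz":6.5,"grip":0.55}]'
python3 -m creep '[{"x":0,"y":0,"z":0,"rx":0,"ry":0,"rz":6.5,"grip":0.55},{"x":0,"y":0,"z":0,"rx":0,"ry":0,"rz":6.5,"grip":0.55},{"x":0,"y":0,"z":0,"rx":0,"ry":0,"rz":6.5,"grip":0.55},{"x":0,"y":0,"z":-10,"rx":0,"ry":0,"rz":0,"grip":0.55},{"x":0,"y":0,"z":0,"rx":0,"ry":0,"rz":0,"grip":0.55},{"x":0,"y":0,"z":0,"rx":0,"ry":0,"rz":0,"grip":0.55},{"x":0,"y":0,"z":0,"rx":0,"ry":0,"rz":0,"grip":0.55},{"x":0,"y":0,"z":0,"rx":0,"ry":0,"rz":0,"grip":0.55},{"x":0,"y":0,"z":0,"rx":0,"ry":0,"rz":0,"grip":0.55},{"x":0,"y":0,"z":0,"rx":0,"ry":0,"rz":0,"grip":0.55}]'
python3 - <<'E'
from h import *
c=snap("wrist","pics/w2.png"); s=ctrl.get_state();print(s["eef_pos"],Ro.from_quat(s['tcp_rot']).as_matrix().round(3),s['opening'],s['contact_force'])
print(proj(c,[[.555,.144,.141],[.5388,.1408,.1],[.542,.197,.107]]))
E
```

```text
time: 1.82
eef_pos: [0.5559, 0.1433, 0.2308]
tcp_rot: [0.493, 0.87, -0.0, -0.0]
contact_force: [0.1, -0.1, -0.8]
opening: 0.55
finger_force: 0.0
time: 2.65
eef_pos: [0.5559, 0.1436, 0.2411]
tcp_rot: [0.631, 0.776, -0.0, -0.0]
contact_force: [-0.5, -0.2, 0.2]
opening: 0.547
finger_force: 0.0
[0.55593854 0.1435839  0.24110534] [[-0.203  0.979 -0.   ]
 [ 0.979  0.203 -0.   ]
 [ 0.    -0.    -1.   ]] 0.5502978099495951 [ 0.95167224  0.16662536 -0.22364543]
[[254.41442878 193.083319  ]
 [237.22156553 179.41702276]
 [252.29201909 121.56098498]]
```

View pics/w2.png

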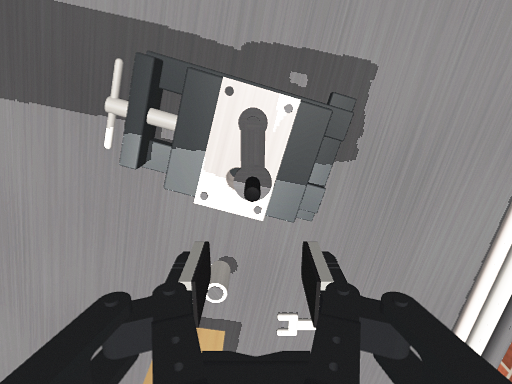

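Knob top at (252,191) and pivot at (253,119) match the predictions. The bore shows partly at (235,178). Descending and gripping the knob.

```bash
python3 -m creep '[{"x":0,"y":0,"z":25,"rx":0,"ry":0,"rz":0,"grip":0.55},{"x":0,"y":0,"z":25,"rx":0,"ry":0,"rz":0,"grip":0.55},{"x":0,"y":0,"z":25,"rx":0,"ry":0,"rz":0,"grip":0.55},{"x":0,"y":0,"z":25,"rx":0,"ry":0,"rz":0,"grip":0.55},{"x":0,"y":0,"z":22,"rx":0,"ry":0,"rz":0,"grip":0.55},{"x":0,"y":0,"z":0,"rx":0,"ry":0,"rz":0,"grip":0.55},{"x":0,"y":0,"z":0,"rx":0,"ry":0,"rz":0,"grip":0.3},{"x":0,"y":0,"z":0,"rx":0,"ry":0,"rz":0,"grip":0.2},{"x":0,"y":0,"z":0,"rx":0,"ry":0,"rz":0,"grip":0.1},{"x":0,"y":0,"z":0,"rx":0,"ry":0,"rz":0,"grip":0}]' 20
python3 -m creep '[{"x":0,"y":0,"z":0,"rx":0,"ry":0,"rz":0,"grip":0},{"x":0,"y":0,"z":0,"rx":0,"ry":0,"rz":0,"grip":0},{"x":0,"y":0,"z":0,"rx":0,"ry":0,"rz":0,"grip":0},{"x":0.1,"y":3.4,"z":0,"rx":0,"ry":0,"rz":-3.5,"grip":0},{"x":0.1,"y":3.4,"z":0,"rx":0,"ry":0,"rz":-3.5,"grip":0},{"x":0.1,"y":3.4,"z":0,"rx":0,"ry":0,"rz":-3.5,"grip":0},{"x":0.1,"y":3.4,"z":0,"rx":0,"ry":0,"rz":-3.5,"grip":0},{"x":0.1,"y":3.4,"z":0,"rx":0,"ry":0,"rz":-3.5,"grip":0},{"x":0.1,"y":3.4,"z":0,"rx":0,"ry":0,"rz":-3.5,"grip":0},{"x":0.1,"y":3.4,"z":0,"rx":0,"ry":0,"rz":-3.5,"grip":0}]'
```

```text
time: 3.53
eef_pos: [0.5571, 0.1435, 0.1214]
tcp_rot: [0.631, 0.776, 0.001, 0.001]
contact_force: [-1.3, -0.6, 1.4]
opening: 0.155
finger_force: 21.2
time: 4.37
eef_pos: [0.578, 0.1546, 0.1212]
tcp_rot: [0.451, 0.892, 0.001, -0.0]
contact_force: [-4.9, 2.0, 7.2]
opening: 0.151
finger_force: 21.7
```

```bash
python3 -m creep '[{"x":0.1,"y":3.4,"z":0,"rx":0,"ry":0,"rz":-3.5,"grip":0},{"x":0.1,"y":3.4,"z":0,"rx":0,"ry":0,"rz":-3.5,"grip":0},{"x":0.1,"y":3.4,"z":0,"rx":0,"ry":0,"rz":-3.5,"grip":0},{"x":0.1,"y":3.4,"z":0,"rx":0,"ry":0,"rz":-3.5,"grip":0},{"x":0.1,"y":3.4,"z":0,"rx":0,"ry":0,"rz":-3.5,"grip":0},{"x":0.1,"y":3.4,"z":0,"rx":0,"ry":0,"rz":-3.5,"grip":0},{"x":0.1,"y":3.4,"z":0,"rx":0,"ry":0,"rz":-3.5,"grip":0},{"x":0.1,"y":3.4,"z":0,"rx":0,"ry":0,"rz":-3.5,"grip":0},{"x":0.1,"y":3.4,"z":0,"rx":0,"ry":0,"rz":-3.5,"grip":0},{"x":0.1,"y":3.4,"z":0,"rx":0,"ry":0,"rz":-3.5,"grip":0}]'
python3 -m creep '[{"x":0.1,"y":3.4,"z":0,"rx":0,"ry":0,"rz":-3.5,"grip":0},{"x":0.1,"y":3.4,"z":0,"rx":0,"ry":0,"rz":-3.5,"grip":0},{"x":0.1,"y":3.4,"z":0,"rx":0,"ry":0,"rz":-3.5,"grip":0},{"x":0.1,"y":3.4,"z":0,"rx":0,"ry":0,"rz":-3.5,"grip":0},{"x":0,"y":0,"z":0,"rx":0,"ry":0,"rz":0,"grip":0},{"x":0,"y":0,"z":0,"rx":0,"ry":0,"rz":0,"grip":0.5},{"x":0,"y":0,"z":0,"rx":0,"ry":0,"rz":0,"grip":0.5},{"x":0,"y":0,"z":0,"rx":0,"ry":0,"rz":0,"grip":0.5},{"x":0,"y":0,"z":-25,"rx":0,"ry":0,"rz":0,"grip":0.5},{"x":0,"y":0,"z":-25,"rx":0,"ry":0,"rz":0,"grip":0.5}]'
```

```text
time: 5.2
eef_pos: [0.5955, 0.1821, 0.1211]
tcp_rot: [0.162, 0.987, 0.001, -0.003]
contact_force: [-9.9, 3.0, 10.4]
opening: 0.157
finger_force: 22.0
time: 6.03
eef_pos: [0.5989, 0.1929, 0.1669]
tcp_rot: [0.042, 0.999, -0.0, -0.003]
contact_force: [1.6, -0.2, 0.8]
opening: 0.504
finger_force: 0.0
```

```bash
python3 -m creep '[{"x":0,"y":0,"z":-20,"rx":0,"ry":0,"rz":0,"grip":0.5},{"x":0,"y":0,"z":-20,"rx":0,"ry":0,"rz":0,"grip":0.5},{"x":0,"y":-10,"z":-20,"rx":0,"ry":0,"rz":0,"grip":0.5},{"x":0,"y":-20,"z":-15,"rx":0,"ry":0,"rz":0,"grip":0.5},{"x":0,"y":-20,"z":0,"rx":0,"ry":0,"rz":0,"grip":0.5},{"x":0,"y":0,"z":0,"rx":0,"ry":0,"rz":0,"grip":0.5},{"x":0,"y":0,"z":0,"rx":0,"ry":0,"rz":0,"grip":0.5},{"x":0,"y":0,"z":0,"rx":0,"ry":0,"rz":0,"grip":0.5},{"x":0,"y":0,"z":0,"rx":0,"ry":0,"rz":0,"grip":0.5},{"x":0,"y":0,"z":0,"rx":0,"ry":0,"rz":0,"grip":0.5}]'
python3 - <<'E'
from h import *
c=snap("wrist","pics/w3.png"); s=ctrl.get_state();print(s["eef_pos"],s['opening'])
print(proj(c,[[.598,.193,.141],[.5388,.1408,.1],[.542,.197,.107]]))
u=proj(c,[[.5388,.1408,.1]])[0].astype(int)
x,y=max(u[0]-80,0),max(u[1]-60,0)
im=c["color"][y:y+120,x:x+160];print(x,y,im.shape)
cv2.imwrite('pics/w3c.png',cv2.resize(im,None,fx=5,fy=5,interpolation=cv2.INTER_CUBIC))
E
```

```text
time: 6.87
eef_pos: [0.5959, 0.1442, 0.2434]
tcp_rot: [0.041, 0.999, 0.0, -0.001]
contact_force: [0.2, 1.1, -1.0]
opening: 0.498
finger_force: 0.0
[0.59590917 0.14427241 0.24357324] 0.5026830461578392
[[314.86643996 191.06938555]
 [247.04462285 119.37276256]
 [310.91931047 118.36031172]]
167 59 (120, 160, 3)
```

View pics/w3c.png

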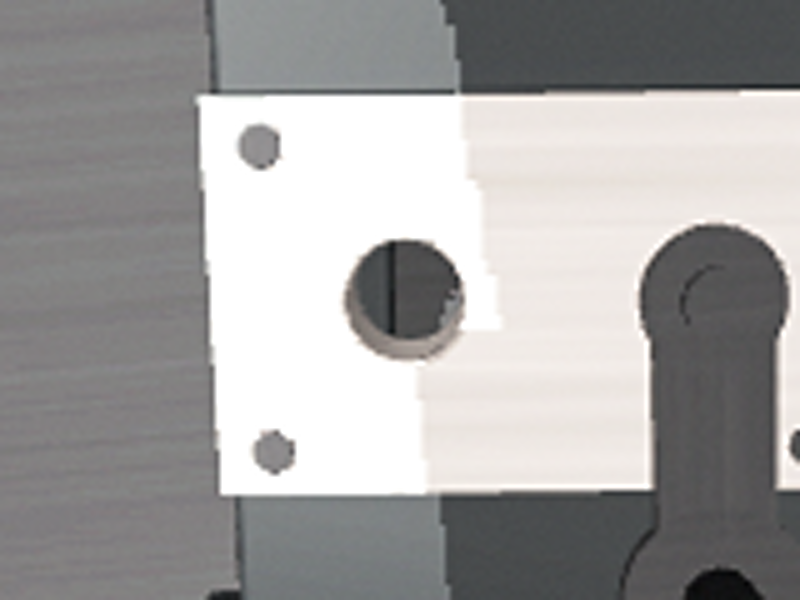

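Bore mouth is at crop (405,299), the cover is about 90° aside and the bore is open. Moving over the probe.

```bash
python3 -m creep '[{"x":2.6,"y":-38,"z":-5,"rx":0,"ry":0,"rz":0,"grip":0.7},{"x":2.6,"y":-38,"z":-5,"rx":0,"ry":0,"rz":0,"grip":0.7},{"x":2.6,"y":-38,"z":-5,"rx":0,"ry":0,"rz":0,"grip":0.7},{"x":2.6,"y":-38,"z":-5,"rx":0,"ry":0,"rz":0,"grip":0.7},{"x":2.6,"y":-38,"z":-5,"rx":0,"ry":0,"rz":0,"grip":0.7},{"x":2.6,"y":-38,"z":-5,"rx":0,"ry":0,"rz":0,"grip":0.7},{"x":2.6,"y":-38,"z":-5,"rx":0,"ry":0,"rz":0,"grip":0.7},{"x":2.6,"y":-38,"z":-5,"rx":0,"ry":0,"rz":0,"grip":0.7},{"x":2.6,"y":-38,"z":-5,"rx":0,"ry":0,"rz":0,"grip":0.7},{"x":2.6,"y":-38,"z":-5,"rx":0,"ry":0,"rz":0,"grip":0.7}]'
python3 -m creep '[{"x":2.5,"y":-40,"z":0,"rx":0,"ry":0,"rz":0,"grip":0.7},{"x":2.5,"y":-40,"z":0,"rx":0,"ry":0,"rz":0,"grip":0.7},{"x":0,"y":0,"z":0,"rx":0,"ry":0,"rz":7,"grip":0.7},{"x":0,"y":0,"z":0,"rx":0,"ry":0,"rz":7,"grip":0.7},{"x":0,"y":0,"z":0,"rx":0,"ry":0,"rz":7,"grip":0.7},{"x":0,"y":0,"z":0,"rx":0,"ry":0,"rz":7,"grip":0.7},{"x":0,"y":0,"z":0,"rx":0,"ry":0,"rz":7,"grip":0.7},{"x":0,"y":0,"z":0,"rx":0,"ry":0,"rz":7,"grip":0.7},{"x":0,"y":0,"z":0,"rx":0,"ry":0,"rz":7,"grip":0.7},{"x":0,"y":0,"z":0,"rx":0,"ry":0,"rz":7,"grip":0.7}]'
python3 -m creep '[{"x":0,"y":0,"z":0,"rx":0,"ry":0,"rz":6.8,"grip":0.7},{"x":0,"y":0,"z":0,"rx":0,"ry":0,"rz":6.8,"grip":0.7},{"x":0,"y":0,"z":0,"rx":0,"ry":0,"rz":6.8,"grip":0.7},{"x":0,"y":0,"z":0,"rx":0,"ry":0,"rz":6.8,"grip":0.7},{"x":0,"y":0,"z":0,"rx":0,"ry":0,"rz":0,"grip":0.7},{"x":0,"y":0,"z":0,"rx":0,"ry":0,"rz":0,"grip":0.7},{"x":0,"y":0,"z":0,"rx":0,"ry":0,"rz":0,"grip":0.7},{"x":0,"y":0,"z":0,"rx":0,"ry":0,"rz":0,"grip":0.7},{"x":0,"y":0,"z":0,"rx":0,"ry":0,"rz":0,"grip":0.7},{"x":0,"y":0,"z":0,"rx":0,"ry":0,"rz":0,"grip":0.7}]'
python3 - <<'E'
from h import *
c3=dict(np.load('pics/w3.npz'));print('bore',at(c3,247.6,118.5,.1))
c=snap("wrist","pics/w4.png"); s=ctrl.get_state();print(s["eef_pos"],Ro.from_quat(s['tcp_rot']).as_matrix().round(3))
u=proj(c,[[.527,-.313,.2]])[0];print(u)
x,y=max(int(u[0])-80,0),max(int(u[1])-60,0)
im=c["color"][y:y+120,x:x+160];print(x,y,im.shape)
cv2.imwrite('pics/w4c.png',cv2.resize(im,None,fx=5,fy=5,interpolation=cv2.INTER_CUBIC))
E
```

```text
time: 7.75
eef_pos: [0.5382, -0.2342, 0.2945]
tcp_rot: [0.041, 0.999, 0.0, 0.0]
contact_force: [0.4, -0.6, -0.2]
opening: 0.698
finger_force: 0.0
time: 8.58
eef_pos: [0.5272, -0.3118, 0.294]
tcp_rot: [0.508, 0.861, 0.0, -0.0]
contact_force: [-0.2, -0.2, 0.1]
opening: 0.695
finger_force: 0.0
time: 9.42
eef_pos: [0.5269, -0.3122, 0.2943]
tcp_rot: [0.694, 0.72, -0.0, 0.0]
contact_force: [-0.2, 0.4, -0.4]
opening: 0.699
finger_force: 0.0
bore [0.53807764 0.14136807 0.1       ]
[ 0.52686792 -0.31223334  0.29434015] [[-0.036  0.999  0.   ]
 [ 0.999  0.036 -0.   ]
 [-0.     0.    -1.   ]]
[255.36542631 197.016389  ]
175 137 (120, 160, 3)
```

View pics/w4c.png

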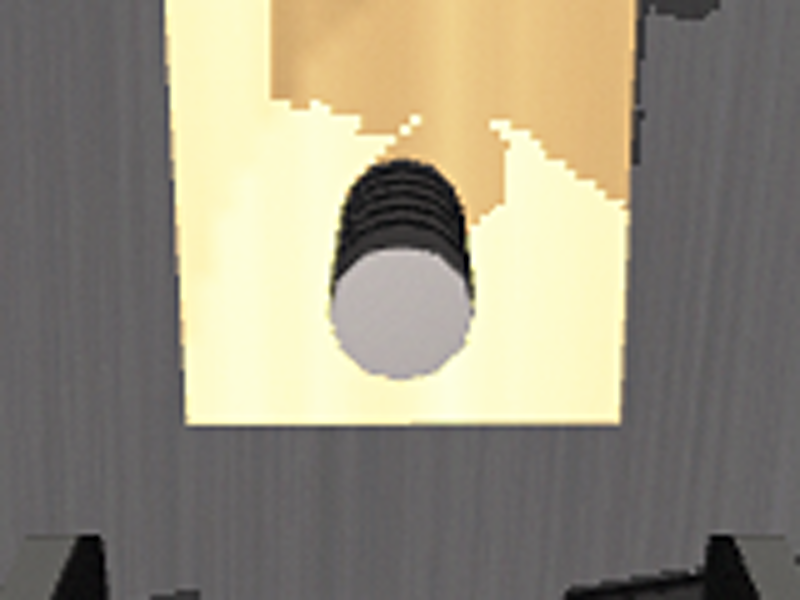

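Handle top centre is at crop (401,313), so about 2 mm further -y. Descending and gripping.

```bash
python3 -m creep '[{"x":-2.5,"y":0,"z":0,"rx":0,"ry":0,"rz":0,"grip":0.7},{"x":0,"y":0,"z":25,"rx":0,"ry":0,"rz":0,"grip":0.7},{"x":0,"y":0,"z":25,"rx":0,"ry":0,"rz":0,"grip":0.7},{"x":0,"y":0,"z":25,"rx":0,"ry":0,"rz":0,"grip":0.7},{"x":0,"y":0,"z":25,"rx":0,"ry":0,"rz":0,"grip":0.7},{"x":0,"y":0,"z":20,"rx":0,"ry":0,"rz":0,"grip":0.7},{"x":0,"y":0,"z":15,"rx":0,"ry":0,"rz":0,"grip":0.7},{"x":0,"y":0,"z":6,"rx":0,"ry":0,"rz":0,"grip":0.7},{"x":0,"y":0,"z":0,"rx":0,"ry":0,"rz":0,"grip":0.7},{"x":0,"y":0,"z":0,"rx":0,"ry":0,"rz":0,"grip":0.5}]' 60
python3 -m creep '[{"x":0,"y":0,"z":0,"rx":0,"ry":0,"rz":0,"grip":0.4},{"x":0,"y":0,"z":0,"rx":0,"ry":0,"rz":0,"grip":0.3},{"x":0,"y":0,"z":0,"rx":0,"ry":0,"rz":0,"grip":0.2},{"x":0,"y":0,"z":0,"rx":0,"ry":0,"rz":0,"grip":0.1},{"x":0,"y":0,"z":0,"rx":0,"ry":0,"rz":0,"grip":0},{"x":0,"y":0,"z":0,"rx":0,"ry":0,"rz":0,"grip":0},{"x":0,"y":0,"z":0,"rx":0,"ry":0,"rz":0,"grip":0},{"x":0,"y":0,"z":0,"rx":0,"ry":0,"rz":0,"grip":0},{"x":0,"y":0,"z":0,"rx":0,"ry":0,"rz":0,"grip":0},{"x":0,"y":0,"z":0,"rx":0,"ry":0,"rz":0,"grip":0}]' 60
```

```text
time: 10.3
eef_pos: [0.5272, -0.3151, 0.1539]
tcp_rot: [0.695, 0.719, -0.0, 0.0]
contact_force: [0.3, 1.2, -0.4]
opening: 0.576
finger_force: 0.0
time: 11.13
eef_pos: [0.5277, -0.3155, 0.1553]
tcp_rot: [0.695, 0.719, -0.0, 0.002]
contact_force: [-0.7, 0.7, 5.3]
opening: 0.266
finger_force: 58.7
```

```bash
python3 -m creep '[{"x":0,"y":0,"z":-8,"rx":0,"ry":0,"rz":0,"grip":0},{"x":0,"y":0,"z":-16,"rx":0,"ry":0,"rz":0,"grip":0},{"x":0,"y":0,"z":-20,"rx":0,"ry":0,"rz":0,"grip":0},{"x":0,"y":0,"z":-20,"rx":0,"ry":0,"rz":0,"grip":0},{"x":0,"y":0,"z":-22,"rx":0,"ry":0,"rz":0,"grip":0},{"x":0,"y":0,"z":-22,"rx":0,"ry":0,"rz":0,"grip":0},{"x":0,"y":0,"z":-22,"rx":0,"ry":0,"rz":0,"grip":0},{"x":0,"y":0,"z":-22,"rx":0,"ry":0,"rz":0,"grip":0},{"x":0,"y":0,"z":-20,"rx":0,"ry":0,"rz":0,"grip":0},{"x":0,"y":0,"z":-8,"rx":0,"ry":0,"rz":0,"grip":0}]'
python3 - <<'E'
from h import *
s=ctrl.get_state();R=Ro.from_quat(s['tcp_rot']).as_matrix();print(s["eef_pos"],R.round(4),s['opening'])
p=np.array(s["eef_pos"]);d=np.array([.538,.1412,p[2]])-p;print('to bore, tool mm',(R.T@d*1000).round(1))
c=snap("side","pics/s5.png")
X=[p+[0,0,.0447],p+[0,0,-.0153],p+[0,0,-.1353]];print(proj(c,X).round(1))
E
```

```text
time: 11.97
eef_pos: [0.5275, -0.3151, 0.3367]
tcp_rot: [0.695, 0.719, 0.0, 0.002]
contact_force: [0.6, -0.6, -0.4]
opening: 0.267
finger_force: 58.8
[ 0.52753836 -0.31505612  0.33670387] [[-0.0352  0.9994  0.0035]
 [ 0.9994  0.0352 -0.0027]
 [-0.0028  0.0034 -1.    ]] 0.2668794544749195
to bore, tool mm [455.6  26.5  -1.2]
[[368.3 173.4]
 [363.6 195. ]
 [355.2 233.6]]
```

```bash
python3 -m creep '[{"x":12,"y":1.3,"z":0,"rx":0,"ry":0,"rz":0,"grip":0},{"x":24,"y":1.3,"z":0,"rx":0,"ry":0,"rz":0,"grip":0},{"x":24,"y":1.3,"z":0,"rx":0,"ry":0,"rz":0,"grip":0},{"x":24,"y":1.3,"z":0,"rx":0,"ry":0,"rz":0,"grip":0},{"x":24,"y":1.3,"z":0,"rx":0,"ry":0,"rz":0,"grip":0},{"x":24,"y":1.3,"z":0,"rx":0,"ry":0,"rz":0,"grip":0},{"x":24,"y":1.3,"z":0,"rx":0,"ry":0,"rz":0,"grip":0},{"x":24,"y":1.3,"z":0,"rx":0,"ry":0,"rz":0,"grip":0},{"x":24,"y":1.3,"z":0,"rx":0,"ry":0,"rz":0,"grip":0},{"x":24,"y":1.3,"z":0,"rx":0,"ry":0,"rz":0,"grip":0}]'
python3 -m creep '[{"x":24,"y":1.3,"z":0,"rx":0,"ry":0,"rz":0,"grip":0},{"x":24,"y":1.3,"z":0,"rx":0,"ry":0,"rz":0,"grip":0},{"x":24,"y":1.3,"z":0,"rx":0,"ry":0,"rz":0,"grip":0},{"x":24,"y":1.3,"z":0,"rx":0,"ry":0,"rz":0,"grip":0},{"x":24,"y":1.3,"z":0,"rx":0,"ry":0,"rz":0,"grip":0},{"x":24,"y":1.3,"z":0,"rx":0,"ry":0,"rz":0,"grip":0},{"x":24,"y":1.3,"z":0,"rx":0,"ry":0,"rz":0,"grip":0},{"x":24,"y":1.3,"z":0,"rx":0,"ry":0,"rz":0,"grip":0},{"x":24,"y":1.3,"z":0,"rx":0,"ry":0,"rz":0,"grip":0},{"x":11,"y":1.8,"z":0,"rx":0,"ry":0,"rz":0,"grip":0}]'
python3 -m creep '[{"x":0,"y":0,"z":2,"rx":0,"ry":0,"rz":0,"grip":0},{"x":0,"y":0,"z":5,"rx":0,"ry":0,"rz":0,"grip":0},{"x":0,"y":0,"z":8,"rx":0,"ry":0,"rz":0,"grip":0},{"x":0,"y":0,"z":8,"rx":0,"ry":0,"rz":0,"grip":0},{"x":0,"y":0,"z":8,"rx":0,"ry":0,"rz":0,"grip":0},{"x":0,"y":0,"z":5,"rx":0,"ry":0,"rz":0,"grip":0},{"x":0,"y":0,"z":2,"rx":0,"ry":0,"rz":0,"grip":0},{"x":0,"y":0,"z":0,"rx":0,"ry":0,"rz":0,"grip":0},{"x":0,"y":0,"z":0,"rx":0,"ry":0,"rz":0,"grip":0},{"x":0,"y":0,"z":0,"rx":0,"ry":0,"rz":0,"grip":0}]'
python3 - <<'E'
from h import *
s=ctrl.get_state();R=Ro.from_quat(s['tcp_rot']).as_matrix();p=np.array(s["eef_pos"]);print(p,R[:,2])
o=np.zeros((600,800,3),np.uint8)
for k,n in enumerate(("side","wrist","top")):
    c=snap(n,f"pics/{n}6.png")
    q=proj(c,[p+[0,0,.0447],p+[0,0,-.0153],p+[0,0,-.1353],[.538,.1412,.1]]);print(n,q.round(1).tolist())
    m=np.clip(((q.min(0)+q.max(0))/2).astype(int),0,[511,383])
    x,y=np.clip(m[0]-50,0,412),np.clip(m[1]-75,0,234)
    if n=='side':
        im=cv2.resize(c["color"][y:y+150,x:x+100],None,fx=4,fy=4,interpolation=2); o[:,:400]=im; print('off',x,y)
    if n=='wrist': o[:300,400:]=cv2.resize(c["color"],(400,300),interpolation=3)
    if n=='top':
        im=cv2.resize(c["color"][150:225,190:290],None,fx=4,fy=4,interpolation=2);o[300:,400:]=im
cv2.imwrite('pics/c6.png',o)
E
```

```text
time: 12.85
eef_pos: [0.5306, -0.084, 0.3304]
tcp_rot: [0.694, 0.72, -0.001, -0.002]
contact_force: [-0.0, 1.0, -0.7]
opening: 0.27
finger_force: 58.8
time: 13.68
eef_pos: [0.5356, 0.1439, 0.3305]
tcp_rot: [0.694, 0.72, -0.001, -0.002]
contact_force: [0.6, -0.3, -1.9]
opening: 0.265
finger_force: 58.8
time: 14.52
eef_pos: [0.5378, 0.1408, 0.296]
tcp_rot: [0.695, 0.719, 0.0, 0.0]
contact_force: [1.0, 0.7, -1.8]
opening: 0.267
finger_force: 58.8
[0.53775159 0.14084222 0.29595087] [ 1.10972135e-03  4.24069785e-05 -9.99999383e-01]
side [[237.9, 124.5], [238.2, 142.2], [238.6, 174.7], [238.8, 189.8]]
off 188 82
wrist [[254.8, 314.0], [255.0, 241.2], [255.1, 182.0], [255.4, 166.6]]
top [[224.0, 178.4], [225.7, 182.8], [228.7, 190.2], [229.9, 193.4]]
```

View pics/c6.png

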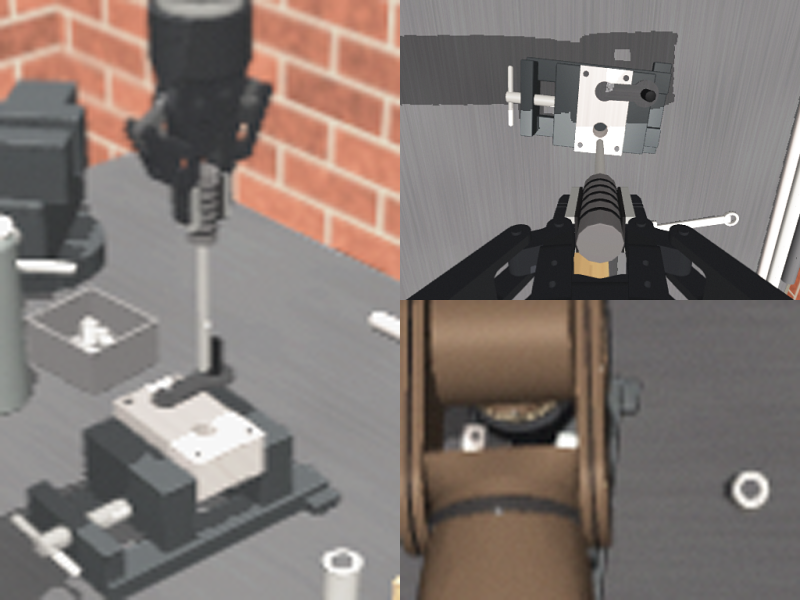

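The side crop shows the probe upright with its tip at (204,372) and the bore at (205,430), both as predicted. Lowering to just above the mouth for a closer check.

```bash
python3 -m creep '[{"x":0,"y":0,"z":3,"rx":0,"ry":0,"rz":0,"grip":0},{"x":0,"y":0,"z":7,"rx":0,"ry":0,"rz":0,"grip":0},{"x":0,"y":0,"z":8,"rx":0,"ry":0,"rz":0,"grip":0},{"x":0,"y":0,"z":8,"rx":0,"ry":0,"rz":0,"grip":0},{"x":0,"y":0,"z":8,"rx":0,"ry":0,"rz":0,"grip":0},{"x":0,"y":0,"z":7,"rx":0,"ry":0,"rz":0,"grip":0},{"x":0,"y":0,"z":4,"rx":0,"ry":0,"rz":0,"grip":0},{"x":0,"y":0,"z":0,"rx":0,"ry":0,"rz":0,"grip":0},{"x":0,"y":0,"z":0,"rx":0,"ry":0,"rz":0,"grip":0},{"x":0,"y":0,"z":0,"rx":0,"ry":0,"rz":0,"grip":0}]'
python3 - <<'E'
from h import *
s=ctrl.get_state();R=Ro.from_quat(s['tcp_rot']).as_matrix();p=np.array(s["eef_pos"]);print(p,R[:,2])
o=np.zeros((600,800,3),np.uint8)
for k,n in enumerate(("side","wrist")):
    c=snap(n,f"pics/{n}7.png")
    q=proj(c,[p+[0,0,-.0153],p+[0,0,-.1353],[.538,.1412,.1]]);
    m=q[1].astype(int);x,y=m[0]-25,m[1]-37
    o[:,400*k:400*k+400]=cv2.resize(c["color"][y:y+75,x:x+50],None,fx=8,fy=8,interpolation=2)
    print(n,((q-[x,y]+.5)*8-.5+[400*k,0]).round(0).tolist())
cv2.imwrite('pics/c7.png',o)
E
```

```text
time: 15.5
eef_pos: [0.5378, 0.141, 0.2508]
tcp_rot: [0.695, 0.719, 0.0, 0.0]
contact_force: [-0.4, 0.1, -1.4]
opening: 0.263
finger_force: 58.8
[0.53775598 0.14096442 0.25081967] [ 9.06666276e-04  6.02448901e-05 -9.99999587e-01]
side [[206.0, 50.0], [210.0, 300.0], [210.0, 330.0]]
wrist [[603.0, 780.0], [604.0, 306.0], [606.0, 269.0]]
```

View pics/c7.png

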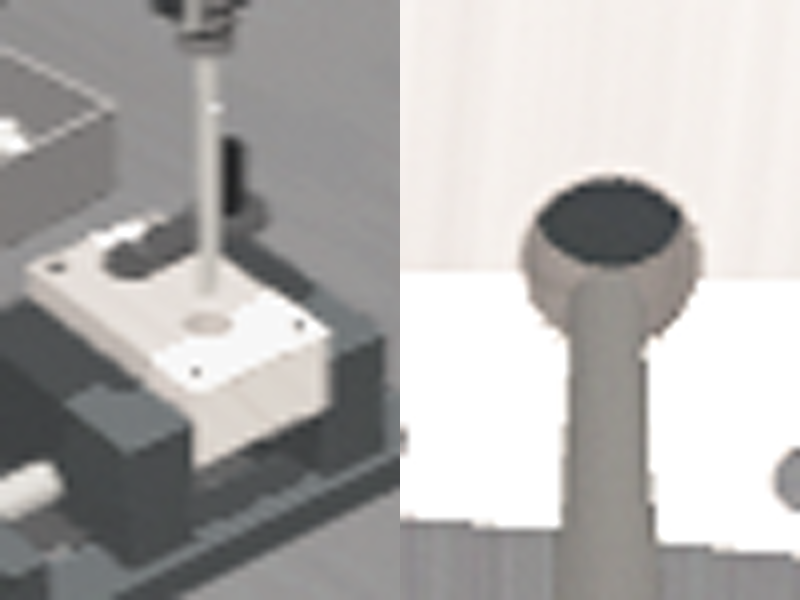

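Wrist crop: bore centre (612,262), tip (608,302), so the residual is about 0.5 mm. Correcting and lowering 75.5 mm.

```bash
python3 -m creep '[{"x":0.6,"y":0.5,"z":0,"rx":0,"ry":0,"rz":0,"grip":0},{"x":0,"y":0,"z":2,"rx":0,"ry":0,"rz":0,"grip":0},{"x":0,"y":0,"z":4,"rx":0,"ry":0,"rz":0,"grip":0},{"x":0,"y":0,"z":5,"rx":0,"ry":0,"rz":0,"grip":0},{"x":0,"y":0,"z":5,"rx":0,"ry":0,"rz":0,"grip":0},{"x":0,"y":0,"z":5,"rx":0,"ry":0,"rz":0,"grip":0},{"x":0,"y":0,"z":5,"rx":0,"ry":0,"rz":0,"grip":0},{"x":0,"y":0,"z":5,"rx":0,"ry":0,"rz":0,"grip":0},{"x":0,"y":0,"z":5,"rx":0,"ry":0,"rz":0,"grip":0},{"x":0,"y":0,"z":4,"rx":0,"ry":0,"rz":0,"grip":0}]'
python3 -m creep '[{"x":0,"y":0,"z":5,"rx":0,"ry":0,"rz":0,"grip":0},{"x":0,"y":0,"z":5,"rx":0,"ry":0,"rz":0,"grip":0},{"x":0,"y":0,"z":5,"rx":0,"ry":0,"rz":0,"grip":0},{"x":0,"y":0,"z":5,"rx":0,"ry":0,"rz":0,"grip":0},{"x":0,"y":0,"z":5,"rx":0,"ry":0,"rz":0,"grip":0},{"x":0,"y":0,"z":5,"rx":0,"ry":0,"rz":0,"grip":0},{"x":0,"y":0,"z":4,"rx":0,"ry":0,"rz":0,"grip":0},{"x":0,"y":0,"z":1.5,"rx":0,"ry":0,"rz":0,"grip":0},{"x":0,"y":0,"z":0,"rx":0,"ry":0,"rz":0,"grip":0},{"x":0,"y":0,"z":0,"rx":0,"ry":0,"rz":0,"grip":0}]'
python3 -m creep '[{"x":0,"y":0,"z":0,"rx":0,"ry":0,"rz":0,"grip":0},{"x":0,"y":0,"z":0,"rx":0,"ry":0,"rz":0,"grip":0},{"x":0,"y":0,"z":0,"rx":0,"ry":0,"rz":0,"grip":0},{"x":0,"y":0,"z":0,"rx":0,"ry":0,"rz":0,"grip":0},{"x":0,"y":0,"z":0,"rx":0,"ry":0,"rz":0,"grip":0},{"x":0,"y":0,"z":0,"rx":0,"ry":0,"rz":0,"grip":0},{"x":0,"y":0,"z":0,"rx":0,"ry":0,"rz":0,"grip":0},{"x":0,"y":0,"z":0,"rx":0,"ry":0,"rz":0,"grip":0},{"x":0,"y":0,"z":0,"rx":0,"ry":0,"rz":0,"grip":0},{"x":0,"y":0,"z":0,"rx":0,"ry":0,"rz":0,"grip":0}]'
python3 - <<'E'
from h import *
s=ctrl.get_state();R=Ro.from_quat(s['tcp_rot']).as_matrix();p=np.array(s["eef_pos"]);print(p,R[:,2])
o=np.zeros((600,800,3),np.uint8)
for k,n in enumerate(("side","wrist")):
    c=snap(n,f"pics/{n}8.png")
    q=proj(c,[p+[0,0,-.0153],[.538,.1412,.1],[.538,.1412,.04]]);
    m=q[1].astype(int);x,y=m[0]-25,m[1]-37
    o[:,400*k:400*k+400]=cv2.resize(c["color"][y:y+75,x:x+50],None,fx=8,fy=8,interpolation=2)
    print(n,((q-[x,y]+.5)*8-.5+[400*k,0]).round(0).tolist())
cv2.imwrite('pics/c8.png',o)
E
```

```text
time: 16.43
eef_pos: [0.5377, 0.1415, 0.2095]
tcp_rot: [0.695, 0.719, -0.0, -0.0]
contact_force: [0.3, -0.6, -0.8]
opening: 0.266
finger_force: 58.8
time: 17.27
eef_pos: [0.538, 0.1416, 0.1749]
tcp_rot: [0.695, 0.719, 0.0, 0.0]
contact_force: [-0.3, -0.2, -1.5]
opening: 0.265
finger_force: 58.8
time: 18.1
eef_pos: [0.5379, 0.1415, 0.1748]
tcp_rot: [0.695, 0.719, -0.0, 0.0]
contact_force: [0.6, -0.7, -0.8]
opening: 0.265
finger_force: 58.8
[0.53791783 0.1415355  0.1748213 ] [-3.16204340e-06 -2.21386703e-05 -1.00000000e+00]
side [[208.0, 187.0], [210.0, 306.0], [212.0, 419.0]]
wrist [[604.0, 597.0], [606.0, 307.0], [607.0, 127.0]]
```

View pics/c8.png

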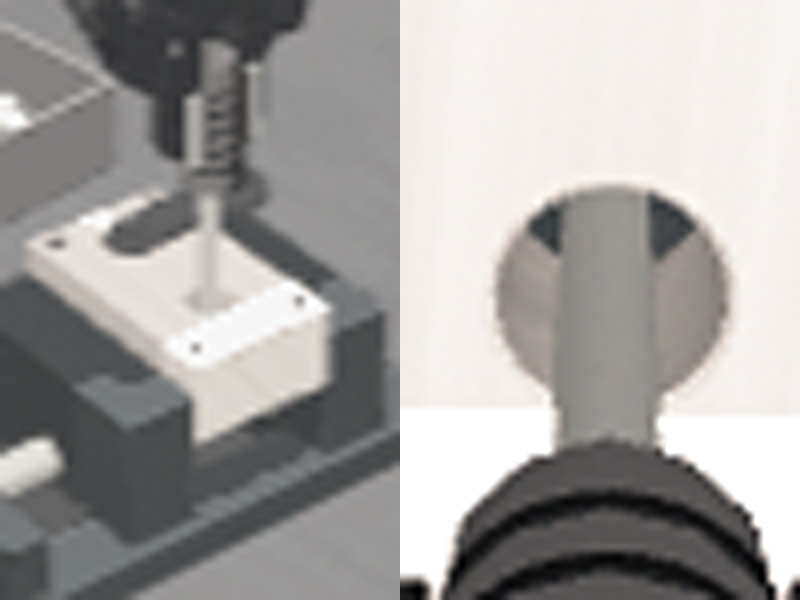

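Stem passes cleanly through the bore, about 0.7 mm off centre (stem at x 606, bore at 614). Trimming that, then handing in.

```bash
python3 -m creep '[{"x":0,"y":0.4,"z":0,"rx":0,"ry":0,"rz":0,"grip":0},{"x":0,"y":0.3,"z":0,"rx":0,"ry":0,"rz":0,"grip":0},{"x":0,"y":0,"z":0,"rx":0,"ry":0,"rz":0,"grip":0},{"x":0,"y":0,"z":0,"rx":0,"ry":0,"rz":0,"grip":0},{"x":0,"y":0,"z":0,"rx":0,"ry":0,"rz":0,"grip":0},{"x":0,"y":0,"z":0,"rx":0,"ry":0,"rz":0,"grip":0},{"x":0,"y":0,"z":0,"rx":0,"ry":0,"rz":0,"grip":0},{"x":0,"y":0,"z":0,"rx":0,"ry":0,"rz":0,"grip":0},{"x":0,"y":0,"z":0,"rx":0,"ry":0,"rz":0,"grip":0},{"x":0,"y":0,"z":0,"rx":0,"ry":0,"rz":0,"grip":0}]' && python3 -c "
from plant import sign_off
print(sign_off())"
```

```text
time: 19.03
eef_pos: [0.5386, 0.1416, 0.1748]
tcp_rot: [0.695, 0.719, 0.0, 0.0]
contact_force: [-0.5, 0.6, -0.5]
opening: 0.266
finger_force: 58.8
the job is handed in; nothing more can be done
None
```

Job handed in at 19 s: the cover is swung about 90° aside, and the gripper is holding the probe upright and centred in the bore to within about 1 mm, with the tip about 20 mm below the housing by calculation (the tip itself was not visible) and no sign of contact in the force readings.

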